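Slide the bearing tray into the marked slides of the bench rack

TASK

Put the bearing tray away in the small bench rack: pick it up by its orange handle and slide it, level and end first, into the pair of slides that has the same colour as the disc lying on the white square of the job board. Push it gently all the way in until it presses firmly against the rubber buffer at the back, never forcing or ramming it, then let go and leave it in the slides. Leave the discs and the other things on the bench where they are.

Things in the scene. Friction and masses are not known exactly. Their poses are not given: they have to be found in the camera images.
- tray: Aluminium tray, bearings fixed in it, 0.18 to 0.28 kg. Flat sheet 240 mm long (x), 150 wide (y), 4 thick; its rims stand 15 mm in from the long edges, so the bare edges run in slides. All but the handle is under 25 mm tall. Origin: centre of the underside; +x points to the end that goes first into the rack, z up. Starts flat on the bench. Centre of mass about 20 mm from the origin towards +x.
- tray_handle (a point): Centre of the tray's orange handle, an upright fin 50 mm long (along the tray's x), 12 mm thick (along y), rising to 54 mm above the sheet's underside. The point lies 34 mm above the underside, 75 mm from the tray's centre towards -x. Grip it from above across its thickness; 50 mm is free on either side. The tray hangs nose-heavy from it.
- tray_tip (a point): Middle of the tray's leading edge, half-way up the 4 mm sheet: 120 mm from the tray's origin along +x, 195 mm from the handle's centre. Axes as the tray's.
- rack: Open-topped rack fixed to the bench, 217 mm tall, 200 wide, with three pairs of C-channel slides one above the other: blue lowest, yellow middle, red top. Origin on the bench under the middle of the mouth; +x points into the rack (the way the tray slides), y across, z up. Slides run 145 mm from the mouth (x = 0). In the 22 mm before the mouth they flare by 8 mm up, down and to both sides.
- rear_stop: Dark post at the rack's back with one black rubber buffer strip, 26 mm wide, facing the mouth, for all levels. Origin and axes as the rack's. The buffer is set to a new depth each time: its face stands 84 to 110 mm behind the mouth, not measured; find it by feel. It yields about 1 mm per 4 N for 5 mm, then is hard. Pressed firmly home means at least 4 N; over 15 N is ramming.
- mouth_blue (a point): Middle of the mouth of the blue (lowest) slides, level with the top of their lower ledges, 55 mm above the bench. Axes as the rack's. In each pair the upper lip is 9 mm above the ledge (the 4 mm sheet has 5 mm of play in height) and the webs are 155 mm apart (2.5 mm of play on each side).
- mouth_yellow (a point): The same for the yellow (middle) slides, 115 mm above the bench.
- mouth_red (a point): The same for the red (top) slides, 175 mm above the bench.
- job_place (a point): Centre of the white square, 52 mm wide, on the job board (dark wooden strip 60 x 230 x 6 mm, fixed to the bench). One of the three discs lies here and names the slides to use; the other two lie on the board's black squares, 85 mm and 150 mm away.
- disc_red: Loose red plastic disc, 32 mm across, 10 mm tall; origin at the centre of its underside.
- disc_yellow: Loose yellow plastic disc, same size.
- disc_blue: Loose blue plastic disc, same size.
- torch: Red pocket torch lying on the bench, 140 mm long, 32 mm thick. Leave alone.
- tape_roll: Roll of blue tape lying flat, 90 mm across, 30 mm tall. Leave alone.
- bearing: Steel bearing ring lying flat, 48 mm across, 14 mm tall, between the tray and the rack. Leave alone.
Not all that is in view belongs to the job. Of the things that look like the part that bears job_place, the larger one is meant.

How it is judged:
By the outcome, as a careful person would: the job done as asked, in the order asked, and still so for the second after the job is handed in, with the robot touching nothing.
It also fails if it takes over 64 s, if anything falls off the work surface, if the arm or the gripper's body presses on something with over 40 N, if the wrist force passes 120 N, or if a joint passes its speed limit or range.

ROBOT

A 6-joint arm with a two-finger parallel gripper is mounted at the origin on the work surface. World frame = base frame: x ahead of the robot, y to its left, z up, the work surface at z = 0. Lengths are in mm, angles in rad, forces in N, time in s.
With the tool pointing down it reaches from about 350 to 775 mm from the base axis. Payload 5.5 kg.
Tool frame: the origin (TCP) lies midway between the tips of the shut fingers; the grasp point (between the pads) lies arm.tcp_to_grasp behind it (arm.tcp_to_grasp is the distance from the TCP to the grasp point, in mm); z points along the fingers, y is the line along which they close (so a half turn about z gives the same grasp; the last joint's range is limited). The gripper opens to 85 mm and grips with 20 to 120 N. Pads are 22 mm wide; open, the fingers measure 114 mm over their backs; the gripper's body (76 mm by 85 mm) begins 54 mm behind the grasp point. The pads swing forward as they close: fully open they stand 13 mm farther back than shut.
Start: joints at [-1.325, 0.313, 0.046, 1.304, 0, 1.431], TCP at [216.372, -532.783, 206.923] pointing down, gripper open.
Joint ranges: [-2.76, 2.76], [-0.86, 1.69], [-1.03, 1.26], [-2.2, 2.34], [-1.47, 1.5], [-3.14, 3.14]. Speed limits (rad/s): [2.57, 2.57, 3.14, 3.14, 3.14, 3.14].

INTERFACE

Orientations are given as a unit quaternion [x, y, z, w].
In Python, from bench import arm gives the robot as it stands.
- The arm moves only by the tool servo_tool, never from a script. Its argument "moves" is a list of rows, each an object with "twist": the turn, a rotation vector about the world's x, y, z in rad, a list of three; "dp": the shift along the world's x, y, z in mm, a list of three; "fingers": the finger opening in mm, from 0 to 85.4. In form: [{"twist": [wx, wy, wz], "dp": [x, y, z], "fingers": fingers}, ...]. A call has 1 to 20 rows; each row is the pose to reach, as a shift and turn from the pose commanded when the call began; what a row does not reach only later rows make up. A row lasts 1/10 s, in which the tool goes at most 50 mm and 8.59 degrees, less where a joint would pass 70% of its speed; a pose out of reach is approached as far as the arm can. A call with a gripper value outside its range is refused whole. The fingers move at their own pace and stop on an object; "squeeze" is the grip in N (left out, the last holds). Time passes only in rows, so rows that repeat a pose let the fingers close. It gives the time, the measured TCP pose, the force, the opening and the grip force at its end, in the units of the state.
- arm.read_state(): the state, without advancing time (a new reading comes with each control period).
- arm.read_camera(name): name is "side" or "top" or "wrist"; returns the picture (420x560x3 uint8, blue, green, red); there is no depth.
- arm.camera_info(name): a dict with "intrinsics" (3x3 intrinsics, pixels), "R" (3x3) and "t" (3): a world point X has camera coordinates R X + t; the wrist camera has in their place "tool_from_camera" (4x4, takes a point from camera to tool coordinates, whose origin is the TCP and whose axes are the flange's). Camera axes: x right, y down, z forward; pixel columns grow to the right and rows downward; lengths in mm; the calibration is good to about 2 mm. A picture is of the moment at which its call begins: read the wrist's pose just before it. camera_info takes no time and is no camera call.
- arm.sign_off(): hands the job in; it is judged then, once.
The state is a dict: "time": time; "joint_positions": joint angles; "qvel": joint speeds; "joint_efforts": joint torques, N m; "tcp_pos": TCP position; "tool_rot": TCP orientation; "ft_force": force on the tool from outside, world axes, zero at the start; "ft_torque": the same for the moment, N m; "opening": finger opening in mm; "grip_force": force on a finger pad.
Only numpy, scipy, OpenCV 4.12 (cv2) and the standard library are available. Lean on these libraries where they do the work, as an engineer would, in place of code of your own. Each camera call takes 0.05 s, during which the arm holds its last target. There are 200 camera calls.

## Working session

There is one attempt and no reset: what is moved stays moved. The work goes in short steps, Python scripts to look and compute and a tool call to move; the robot and the scene stay as the last step left them, time stands still between calls to the robot, and variables do not carry over. Pictures are saved under pics/ and viewed, at most 10 in all, crops included, and the job is handed in when it is done.

Besides the shell and the picture viewer there is one more tool, called as a command line: name --argument value ..., lists and objects as JSON in quotes. servo_tool: Moves the arm, as the interface text tells. Its arguments: {"type":"object","properties":{"moves":{"type":"array","items":{"type":"object","properties":{"twist":{"type":"array","items":{"type":"number"}},"dp":{"type":"array","items":{"type":"number"}},"fingers":{"type":"number"}}}},"squeeze":{"type":"number"}},"required":["moves"]}

```bash
mkdir -p pics; ls; python3 - <<'E'
from bench import arm
import cv2
for n in("side","top"):
    cv2.imwrite(f"pics/{n}0.png",arm.read_camera(n))
    c=arm.camera_info(n);print(n,c)
s=arm.read_state();print(s);print(arm.tcp_to_grasp)
E
```

```text
pics
side {'intrinsics': array([[502.83449064,   0.        , 274.24022779],
       [  0.        , 502.83449064, 205.84680558],
       [  0.        ,   0.        ,   1.        ]]), 'R': array([[-0.98162829, -0.18983076,  0.01924005],
       [-0.14408469,  0.67139196, -0.7269611 ],
       [ 0.12508197, -0.71637778, -0.68640905]]), 't': array([ 478.7078448 ,  166.98515099, 1503.42551454])}
top {'intrinsics': array([[421.87468432,   0.        , 287.11492549],
       [  0.        , 421.87468432, 210.43096452],
       [  0.        ,   0.        ,   1.        ]]), 'R': array([[-0.00183264, -0.99996818, -0.00776397],
       [-0.99257678,  0.00276314, -0.12158823],
       [ 0.12160582,  0.00748351, -0.99255026]]), 't': array([  15.91420172,  469.88887031, 1384.57183805])}
{'time': 0.1, 'joint_positions': array([-1.32456877e+00,  3.13933574e-01,  4.51229535e-02,  1.30362736e+00,
       -2.43874866e-05,  1.43121314e+00]), 'qvel': array([ 0.000622  , -0.00192256,  0.00140063, -0.00153359, -0.00098429,
       -0.00075021]), 'joint_efforts': array([ 2.19702233e-03, -4.81724846e+01,  2.99244958e+01,  1.27176539e-02,
       -1.36675812e-04, -1.34163648e-05]), 'tcp_pos': array([ 216.2497979 , -532.2541386 ,  206.10580143]), 'tool_rot': array([ 9.81451053e-01,  1.91711126e-01, -5.59238257e-05, -8.19007991e-04]), 'ft_force': array([ 1.06882042, -0.07424401, -0.56447174]), 'ft_torque': array([-0.03094778,  0.01958087, -0.04251189]), 'grip_force': 0.0, 'opening': 85.37579199954683}
18.700000000000003
```

View pics/top0.png

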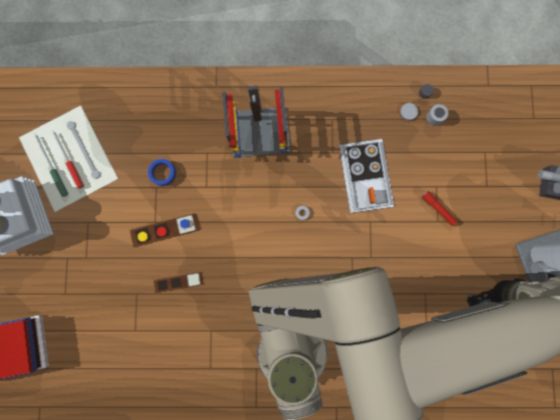

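View pics/side0.png

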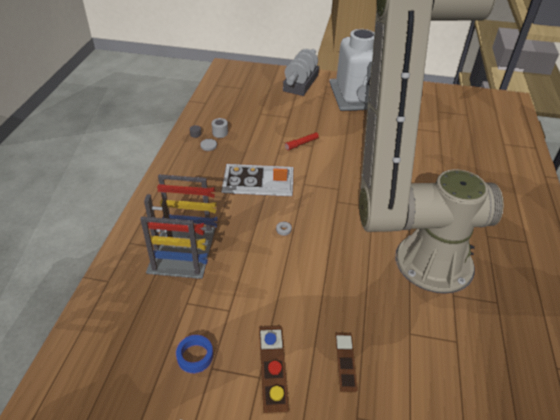

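The larger board is the one at top px (133-200, 215-245). Its white square at (186,224) carries a blue disc. The smaller look-alike at (155-203, 273-290) has no discs. I'll confirm this in enlarged crops, along with the tray and rack.

```bash
python3 - <<'E'
import cv2,numpy as np
t=cv2.imread("pics/top0.png");s=cv2.imread("pics/side0.png")
a=cv2.resize(t[75:225,215:405],None,fx=4,fy=4,interpolation=cv2.INTER_CUBIC)
cv2.imwrite("pics/c1.png",a)
b=cv2.resize(t[205:300,125:215],None,fx=4,fy=4,interpolation=cv2.INTER_CUBIC)
c=cv2.resize(s[165:285,135:225],None,fx=4,fy=4,interpolation=cv2.INTER_CUBIC)
o=np.zeros((480,720,3),np.uint8);o[:380,:360]=b;o[:,360:]=c
cv2.imwrite("pics/c2.png",o)
E
```

```text
(no output)
```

View pics/c1.png

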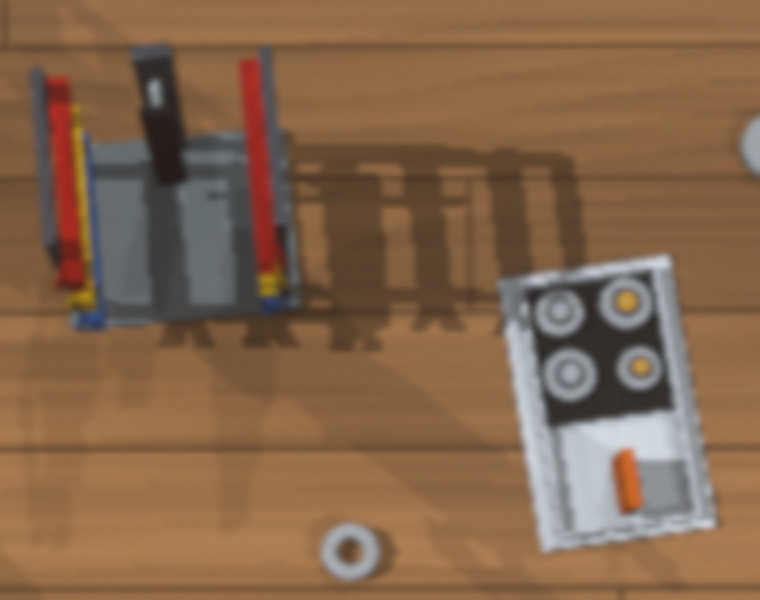

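View pics/c2.png

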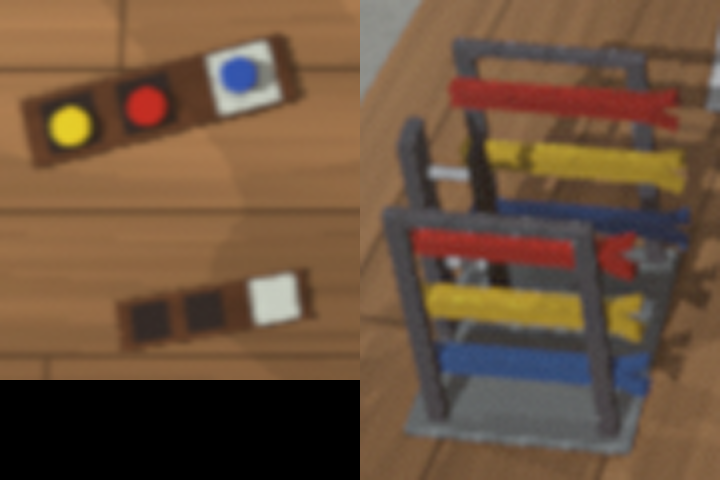

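The crop confirms it: a blue disc lies on the larger board's white square, so I use the blue (lowest) slides. Tray corners in crop 1 are (500,281), (668,257), (716,524) and (542,550), with the handle at (627,481).

```bash
cat > h.py <<'E'
import numpy as np,cv2
from bench import arm
from scipy.spatial.transform import Rotation as Ro
def cam(n):
    c=arm.camera_info(n)
    if n!="wrist": return c["intrinsics"],c["R"],c["t"]
    s=arm.read_state();T=np.array(c["tool_from_camera"]);Rt=Ro.from_quat(s["tool_rot"]).as_matrix()
    Rwc=Rt@T[:3,:3];p=Rt@T[:3,3]+s["tcp_pos"]
    return c["intrinsics"],Rwc.T,-Rwc.T@p
def back(C,uv,z):
    K,R,t=C;d=R.T@np.linalg.solve(K,[uv[0],uv[1],1]);o=-R.T@t
    return o+d*(z-o[2])/d[2]
def proj(C,X):
    K,R,t=C;x=(R@np.atleast_2d(X).T).T+t;x=x@K.T;return x[:,:2]/x[:,2:]
E
python3 - <<'E'
from h import *
np.set_printoptions(precision=1,suppress=True)
C=cam("top")
f=lambda x,y:((x+.5)/4-.5+215,(y+.5)/4-.5+75)
for n,x,y,z in [("FL",500,281,4),("FR",668,257,4),("BR",716,524,4),("BL",542,550,4),("h",627,481,54),
 ("redL0",70,287,180),("redL1",58,78,180),("redR0",268,275,180),("redR1",250,60,180),("bearing",350,552,14),("blueL",88,322,60),("blueR",272,305,60),("post0",168,178,150),("post1",152,50,217)]:
    print(n,back(C,f(x,y),z))
c=arm.camera_info("wrist");print(c)
E
```

```text
FL [ 701.7 -167.7    4. ]
FR [ 722.6 -313.9    4. ]
BR [ 488.4 -347.9    4. ]
BL [ 466.5 -199.4    4. ]
h [ 517.8 -263.5   54. ]
redL0 [648.6 181.  180. ]
redL1 [814.8 192.6 180. ]
redR0 [657.4  30.  180. ]
redR1 [828.5  43.9 180. ]
bearing [464.1 -35.8  14. ]
blueL [652.2 182.5  60. ]
blueR [666.1  29.2  60. ]
post0 [744.7 109.3 150. ]
post1 [821.1 116.5 217. ]
{'intrinsics': array([[326.3,   0. , 281.2],
       [  0. , 326.3, 208. ],
       [  0. ,   0. ,   1. ]]), 'tool_from_camera': array([[   0. ,   -1. ,   -0.3,   74.4],
       [   1. ,    0. ,    0. ,    0.2],
       [  -0. ,   -0.3,    1. , -166.7],
       [   0. ,    0. ,    0. ,    1. ]])}
```

servo_tool --moves '[{"twist":[0,0,-0.12],"dp":[40,30,60],"fingers":50},{"twist":[0,0,-0.246],"dp":[344,274,60],"fingers":50},{"twist":[0,0,-0.246],"dp":[344,274,60],"fingers":50},{"twist":[0,0,-0.246],"dp":[344,274,60],"fingers":50},{"twist":[0,0,-0.246],"dp":[344,274,60],"fingers":50},{"twist":[0,0,-0.246],"dp":[344,274,60],"fingers":50},{"twist":[0,0,-0.246],"dp":[344,274,60],"fingers":50},{"twist":[0,0,-0.246],"dp":[344,274,60],"fingers":50},{"twist":[0,0,-0.246],"dp":[344,274,60],"fingers":50},{"twist":[0,0,-0.246],"dp":[344,274,60],"fingers":50},{"twist":[0,0,-0.246],"dp":[344,274,60],"fingers":50},{"twist":[0,0,-0.246],"dp":[344,274,60],"fingers":50},{"twist":[0,0,-0.246],"dp":[344,274,60],"fingers":50},{"twist":[0,0,-0.246],"dp":[344,274,60],"fingers":50},{"twist":[0,0,-0.246],"dp":[344,274,60],"fingers":50},{"twist":[0,0,-0.246],"dp":[344,274,60],"fingers":50}]'

```text
time: 1.7
tcp_pos: [559.8, -259.5, 267.1]
tool_rot: [0.998, 0.069, 0.0, 0.0]
ft_force: [1.0, 0.5, 0.7]
opening: 50.1
grip_force: 0.0
```

```bash
cat > snap.py <<'E'
import sys,pickle
from h import *
n=sys.argv[1];C=cam("wrist");s=arm.read_state()
im=arm.read_camera("wrist");cv2.imwrite(f"pics/{n}.png",im);pickle.dump(C,open(f"{n}.pkl","wb"))
cv2.imwrite(f"pics/{n}b.png",cv2.resize(im,(800,600),interpolation=cv2.INTER_CUBIC))
print(s["time"],s["tcp_pos"],s["tool_rot"],s["ft_force"])
E
python3 snap.py w1
```

```text
1.7 [ 559.84226546 -259.49903642  267.12893794] [9.97604861e-01 6.91701858e-02 8.10313440e-05 1.38436486e-04] [0.99115009 0.50260049 0.74493582]
```

View pics/w1b.png

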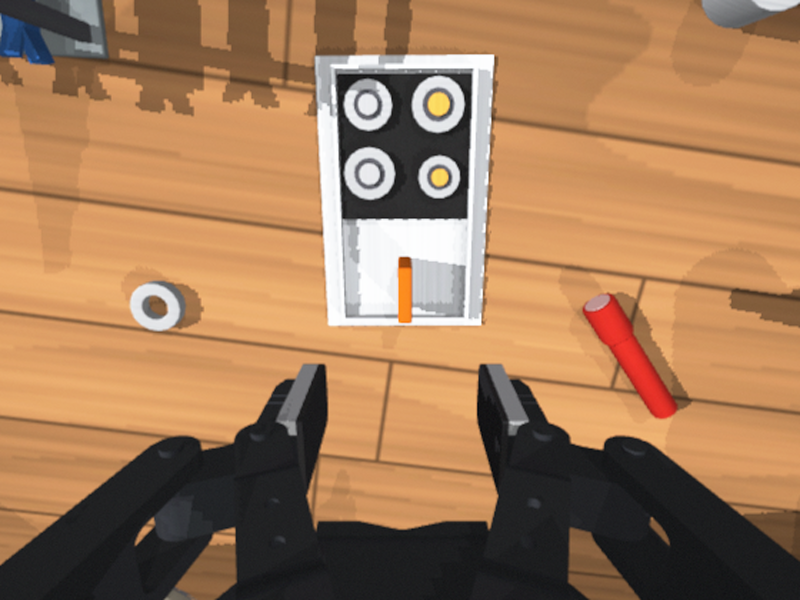

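The wrist picture shows the tray corners at (316,56), (494,55), (481,325) and (329,326), and the handle top from (405,260) to (405,322). Next I look at the rack from above.

servo_tool --moves '[{"twist":[0,0,-0.06],"dp":[20,45,43],"fingers":50},{"twist":[0,0,-0.06],"dp":[40,359,43],"fingers":50},{"twist":[0,0,-0.06],"dp":[40,359,43],"fingers":50},{"twist":[0,0,-0.06],"dp":[40,359,43],"fingers":50},{"twist":[0,0,-0.06],"dp":[40,359,43],"fingers":50},{"twist":[0,0,-0.06],"dp":[40,359,43],"fingers":50},{"twist":[0,0,-0.06],"dp":[40,359,43],"fingers":50},{"twist":[0,0,-0.06],"dp":[40,359,43],"fingers":50},{"twist":[0,0,-0.06],"dp":[40,359,43],"fingers":50},{"twist":[0,0,-0.06],"dp":[40,359,43],"fingers":50},{"twist":[0,0,-0.06],"dp":[40,359,43],"fingers":50},{"twist":[0,0,-0.06],"dp":[40,359,43],"fingers":50}]'

```text
time: 2.95
tcp_pos: [600.4, 98.8, 309.9]
tool_rot: [0.999, 0.039, -0.0, 0.0]
ft_force: [0.2, -0.7, -0.1]
opening: 50.0
grip_force: 0.0
```

```bash
python3 snap.py w2; python3 - <<'E'
from h import *
import pickle
np.set_printoptions(precision=1,suppress=True)
C=pickle.load(open("w1.pkl","rb"));f=lambda x,y:((x+.5)*.7-.5,(y+.5)*.7-.5)
P=[back(C,f(*p),4) for p in[(316,56),(494,55),(481,325),(329,326)]]
P=np.array(P);c=P.mean(0);a=(P[0]+P[1]-P[2]-P[3])/2;print(P,c,np.hypot(*a[:2]),np.linalg.norm(P[0]-P[1]),np.arctan2(a[1],a[0]))
print("handle model",c-75*a/np.linalg.norm(a), "seen",back(C,f(405,260),54),back(C,f(405,322),54))
E
```

```text
2.95 [600.43298496  98.82376632 309.9061014 ] [ 9.99243505e-01  3.88895537e-02 -5.07108143e-05  1.32464583e-04] [ 0.19785427 -0.67956205 -0.10698481]
[[ 702.1 -167.7    4. ]
 [ 723.5 -314.3    4. ]
 [ 486.8 -348.7    4. ]
 [ 465.  -201.     4. ]] [ 594.4 -257.9    4. ] 239.3120668778924 148.16028573697884 0.14184926016485933
handle model [ 520.1 -268.5    4. ] seen [ 551.6 -263.7   54. ] [ 497.4 -271.4   54. ]
```

View pics/w2b.png

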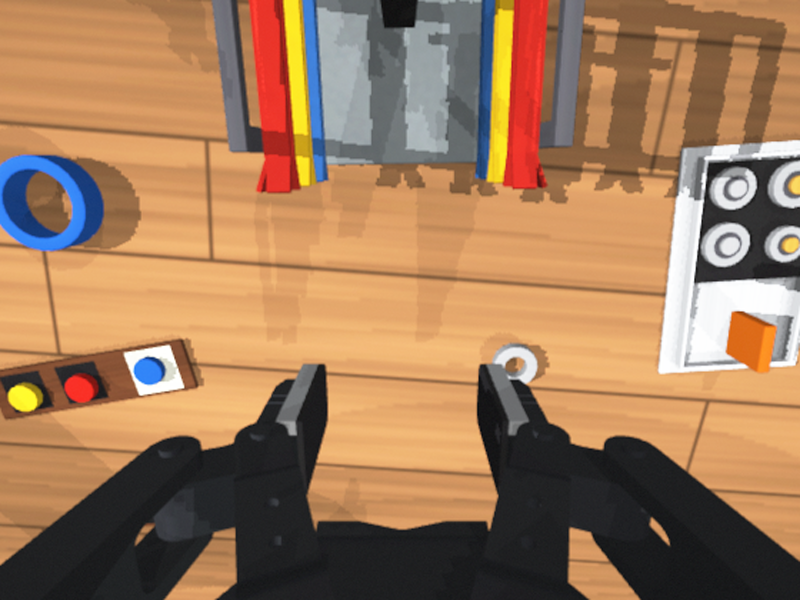

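The picture shows the rack mouth with the blue ledges' ends at about (320,180) and (485,180), and the dark post at (398,20). I enlarge it.

```bash
python3 - <<'E'
import cv2
t=cv2.imread("pics/w2.png")
cv2.imwrite("pics/c3.png",cv2.resize(t[0:145,145:415],(0,0),fx=2.9,fy=4,interpolation=cv2.INTER_CUBIC))
E
```

```text
(no output)
```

View pics/c3.png

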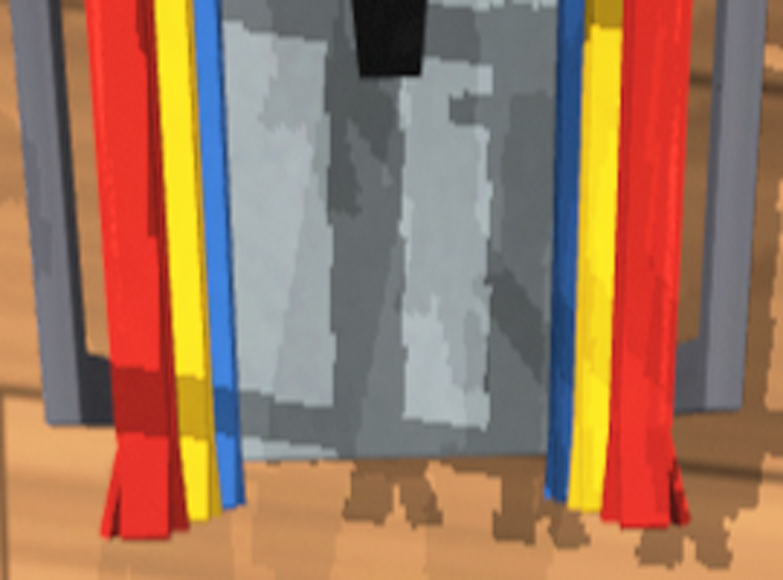

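```bash
python3 - <<'E'
from h import *
import pickle
np.set_printoptions(precision=1,suppress=True)
C=pickle.load(open("w2.pkl","rb"));f=lambda x,y:((x+.5)/2.9-.5+145,(y+.5)/4-.5)
def pair(n,L0,L1,R0,R1,z):
    L0,L1,R0,R1=[back(C,f(*p),z) for p in(L0,L1,R0,R1)]
    dl=L0-L1;dr=R0-R1;al=np.arctan2(dl[1],dl[0]);ar=np.arctan2(dr[1],dr[0])
    mid=(L1+R1)/2;print(n,L1,R1,"yaw",al.round(4),ar.round(4),"mid",mid,"w",np.linalg.norm((L1-R1)[:2]))
    a=(al+ar)/2;print("   y at x=660:",mid[1]+(660-mid[0])*np.tan(a))
pair("blue in",(217,0),(238,400),(558,0),(547.5,400),55)
pair("red out",(88,0),(117,440),(692,0),(672,440),186)
pair("yellow in",(192,0),(214,430),(583,60),(571,430),115)
pair("post out",(12,0),(46,420),(765,0),(742,405),217)
for p,z in [((122,538),194),((625,525),194),((117,445),187),((672,440),187),((232,508),47),((556,500),47)]:print(p,back(C,f(*p),z))
print("post face",back(C,f(360,76),210),back(C,f(421,76),210))
E
```

```text
blue in [679.9 171.7  55. ] [690.3  41.2  55. ] yaw 0.1069 0.0878 mid [685.1 106.4  55. ] w 130.89099438793525
   y at x=660: 103.97453263534015
red out [667.4 186.  186. ] [680.3  23.4 186. ] yaw 0.0884 0.0988 mid [673.9 104.7 186. ] w 163.1685843688992
   y at x=660: 103.38594667186047
yellow in [670.9 170.6 115. ] [681.3  40.7 115. ] yaw 0.0971 0.0864 mid [676.1 105.7 115. ] w 130.32124901511517
   y at x=660: 104.1763571191505
post out [670.3 195.8 217. ] [687.4  14.9 217. ] yaw 0.0887 0.1034 mid [678.9 105.3 217. ] w 181.74821077411232
   y at x=660: 103.51112346410311
(122, 538) [647.8 182.4 194. ]
(625, 525) [662.1  36.4 194. ]
(117, 445) [666.4 185.7 187. ]
(672, 440) [680.3  23.6 187. ]
(232, 508) [647.  174.6  47. ]
(556, 500) [660.8  32.4  47. ]
post face [736.3 118.3 210. ] [737.5 103.1 210. ]
```

servo_tool --moves '[{"twist":[0,0,0.064],"dp":[-10,-45,0],"fingers":50},{"twist":[0,0,0.064],"dp":[-79,-240,-20],"fingers":50},{"twist":[0,0,0.064],"dp":[-79,-240,-20],"fingers":50},{"twist":[0,0,0.064],"dp":[-79,-240,-20],"fingers":50},{"twist":[0,0,0.064],"dp":[-79,-240,-20],"fingers":50},{"twist":[0,0,0.064],"dp":[-79,-368,-200],"fingers":50},{"twist":[0,0,0.064],"dp":[-79,-368,-200],"fingers":50},{"twist":[0,0,0.064],"dp":[-79,-368,-200],"fingers":50},{"twist":[0,0,0.064],"dp":[-79,-368,-200],"fingers":50},{"twist":[0,0,0.064],"dp":[-79,-368,-200],"fingers":50},{"twist":[0,0,0.064],"dp":[-79,-368,-200],"fingers":50},{"twist":[0,0,0.064],"dp":[-79,-368,-200],"fingers":50},{"twist":[0,0,0.064],"dp":[-79,-368,-200],"fingers":50},{"twist":[0,0,0.064],"dp":[-79,-368,-200],"fingers":50}]'

```text
time: 4.4
tcp_pos: [522.4, -267.7, 111.8]
tool_rot: [0.997, 0.072, 0.001, 0.001]
ft_force: [-0.2, -0.6, -0.2]
opening: 49.8
grip_force: 0.0
```

```bash
python3 snap.py w3
```

```text
4.4 [ 522.40844737 -267.67646512  111.84400541] [9.97380471e-01 7.23173769e-02 1.20594805e-03 9.69292063e-04] [-0.19658781 -0.6183004  -0.2411285 ]
```

View pics/w3b.png

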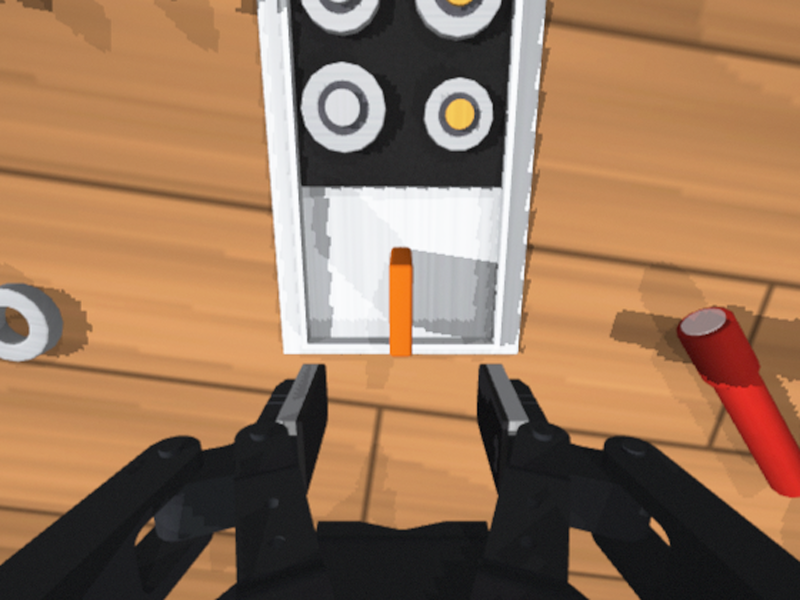

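The handle is centred between the fingers (401 against 402), so I descend and grip.

servo_tool --moves '[{"twist":[0,0,0],"dp":[0,0,-40],"fingers":50},{"twist":[0,0,0],"dp":[0,0,-70],"fingers":50},{"twist":[0,0,0],"dp":[0,0,-86],"fingers":50},{"twist":[0,0,0],"dp":[0,0,-93],"fingers":50},{"twist":[0,0,0],"dp":[0,0,-93],"fingers":50},{"twist":[0,0,0],"dp":[0,0,-93],"fingers":50},{"twist":[0,0,0],"dp":[0,0,-93],"fingers":8},{"twist":[0,0,0],"dp":[0,0,-93],"fingers":8},{"twist":[0,0,0],"dp":[0,0,-93],"fingers":5},{"twist":[0,0,0],"dp":[0,0,-93],"fingers":5},{"twist":[0,0,0],"dp":[0,0,-93],"fingers":5},{"twist":[0,0,0],"dp":[0,0,-93],"fingers":5},{"twist":[0,0,0],"dp":[0,0,-93],"fingers":5},{"twist":[0,0,0],"dp":[0,0,-93],"fingers":5}]' --squeeze 100

```text
time: 5.85
tcp_pos: [522.0, -268.2, 18.2]
tool_rot: [0.997, 0.072, 0.001, 0.001]
ft_force: [-0.8, 1.0, 5.7]
opening: 9.1
grip_force: 99.4
```

servo_tool --moves '[{"twist":[0,0,0],"dp":[0,0,6],"fingers":5},{"twist":[0,0,0],"dp":[0,0,16],"fingers":5},{"twist":[0,0,0],"dp":[0,0,35],"fingers":5},{"twist":[0,0,0],"dp":[-10,0,60],"fingers":5},{"twist":[0,0,0],"dp":[-30,10,85],"fingers":5},{"twist":[0,0,0],"dp":[-55,30,100],"fingers":5},{"twist":[0,0,-0.02],"dp":[-80,60,100],"fingers":5},{"twist":[0,0,-0.048],"dp":[-91,100,100],"fingers":5},{"twist":[0,0,-0.048],"dp":[-91,140,100],"fingers":5},{"twist":[0,0,-0.048],"dp":[-91,180,100],"fingers":5},{"twist":[0,0,-0.048],"dp":[-91,220,100],"fingers":5},{"twist":[0,0,-0.048],"dp":[-91,260,100],"fingers":5},{"twist":[0,0,-0.048],"dp":[-91,300,100],"fingers":5},{"twist":[0,0,-0.048],"dp":[-91,330,100],"fingers":5},{"twist":[0,0,-0.048],"dp":[-91,345,100],"fingers":5},{"twist":[0,0,-0.048],"dp":[-91,350,100],"fingers":5},{"twist":[0,0,-0.048],"dp":[-91,350,100],"fingers":5},{"twist":[0,0,-0.048],"dp":[-91,350,100],"fingers":5},{"twist":[0,0,-0.048],"dp":[-91,350,100],"fingers":5}]'

```text
time: 7.75
tcp_pos: [430.5, 81.3, 117.0]
tool_rot: [0.999, 0.047, -0.0, 0.0]
ft_force: [-0.8, -0.8, -1.9]
opening: 8.4
grip_force: 98.4
```

```bash
python3 snap.py w4; python3 - <<'E'
from h import *
s=arm.read_camera("side");t=arm.read_camera("top");cv2.imwrite("pics/s4.png",s);cv2.imwrite("pics/t4.png",t)
w=cv2.imread("pics/w4.png")
o=np.zeros((600,800,3),np.uint8)
o[:300,:400]=cv2.resize(w,(400,300),interpolation=cv2.INTER_AREA)
o[300:600,:400]=cv2.resize(t[75:255,210:450],(400,300),interpolation=cv2.INTER_CUBIC)
o[:600,400:]=cv2.resize(s[130:310,140:260],(400,600),interpolation=cv2.INTER_CUBIC)
cv2.imwrite("pics/m4.png",o)
E
```

```text
7.75 [430.45253428  81.31497238 116.97937305] [ 9.98889057e-01  4.71235084e-02 -3.33842738e-05  1.59263719e-04] [-0.75704311 -0.77327509 -1.91885984]
```

View pics/w4b.png

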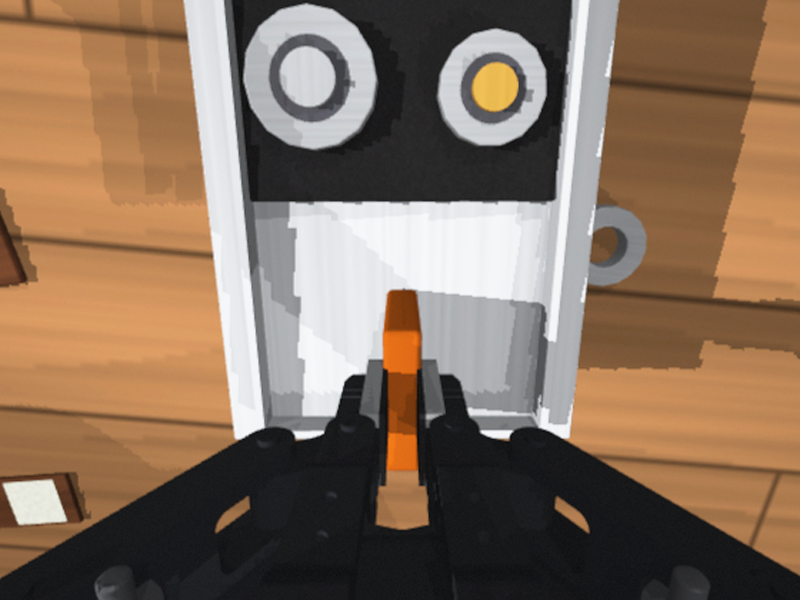

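The tray is held squarely. I fit its pose from the sheet edges — left (182,0)-(236,438), right (619,0)-(569,437) — and use picture w3, where the tray lay flat, as a check for bias.

```bash
cat > fit.py <<'E'
from h import *
import pickle
from scipy.optimize import least_squares
np.set_printoptions(precision=3,suppress=True)
def fit(n,TL,TR,BL,BR,x0,zfix=None):
    C=pickle.load(open(n+".pkl","rb"));f=lambda p:(np.array(p)+.5)*.7-.5
    TL,TR,BL,BR=map(f,(TL,TR,BL,BR))
    def lined(q,a,b):
        d=(b-a)/np.linalg.norm(b-a);return (q-a)@np.array([-d[1],d[0]])
    def res(v):
        R=Ro.from_euler("ZYX",v[3:]).as_matrix()
        X=np.array([[-120,75,4],[-120,-75,4],[20,75,4],[20,-75,4.]])@R.T+v[:3]
        q=proj(C,X)
        return np.r_[q[0]-BL,q[1]-BR,lined(q[2],TL,BL),lined(q[3],TR,BR)]
    r=least_squares(res,x0,x_scale=[10,10,10,.1,.1,.1]);v=r.x
    R=Ro.from_euler("ZYX",v[3:]).as_matrix()
    print(n,"origin",v[:3],"yaw pitch(+nose down) roll",v[3:],"tip",v[:3]+R@[120,0,0],"handle",v[:3]+R@[-75,0,34],"cost",r.cost)
    return v
E
python3 - <<'E'
from fit import *
fit("w3",(258,15),(547,15),(284,353),(519,353),[594,-258,0,.14,0,0])
fit("w4",(182,0),(619,0),(236,438),(569,437),[505,88,100,.094,0,0])
fit("w1",(316,56),(494,55),(329,326),(481,325),[594,-258,0,.14,0,0])
E
```

```text
w3 origin [ 595.794 -257.661    0.495] yaw pitch(+nose down) roll [ 0.143 -0.003  0.004] tip [ 714.564 -240.527    0.869] handle [ 521.479 -268.53    34.261] cost 8.776598849435022e-27
w4 origin [503.023  88.274  96.957] yaw pitch(+nose down) roll [ 0.1    0.002 -0.002] tip [622.424 100.248  96.734] handle [428.454  80.856 131.096] cost 4.861489408836001e-24
w1 origin [ 593.87  -258.149   -3.683] yaw pitch(+nose down) roll [0.142 0.013 0.014] tip [ 712.656 -241.196   -5.242] handle [ 520.132 -269.146   31.285] cost 5.599042633986945e-21
```

View pics/m4.png

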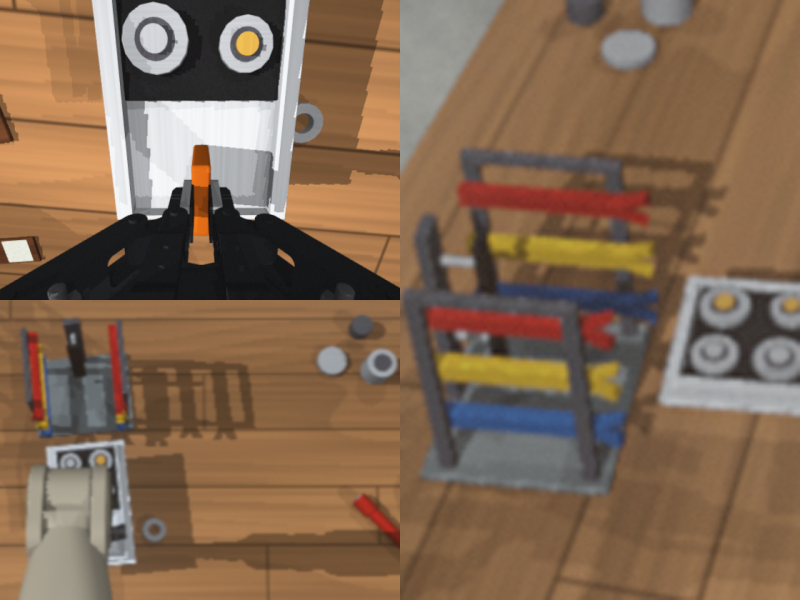

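The tray is level and on the rack's axis. I lower it to the blue level and bring the tip to just before the flare.

servo_tool --moves '[{"twist":[0,0,0],"dp":[0,0,-12],"fingers":5},{"twist":[0,0,0],"dp":[0,0,-26],"fingers":5},{"twist":[0,0,0],"dp":[0,0,-37],"fingers":5},{"twist":[0,0,0],"dp":[0,0,-41],"fingers":5},{"twist":[0,0,0],"dp":[8,0.8,-41],"fingers":5},{"twist":[0,0,0],"dp":[17,1.6,-41],"fingers":5},{"twist":[0,0,0],"dp":[25,2.4,-41],"fingers":5},{"twist":[0,0,0],"dp":[25,2.4,-41],"fingers":5},{"twist":[0,0,0],"dp":[25,2.4,-41],"fingers":5},{"twist":[0,0,0],"dp":[25,2.4,-41],"fingers":5}]'

```text
time: 8.9
tcp_pos: [455.0, 84.6, 75.9]
tool_rot: [0.999, 0.048, -0.0, 0.0]
ft_force: [-0.1, -0.4, -2.0]
opening: 8.7
grip_force: 98.4
```

```bash
python3 snap.py w5; python3 - <<'E'
from h import *
for n,(a,b,c,d) in {"side":(165,275,145,265),"top":(110,190,220,330)}.items():
    i=arm.read_camera(n);cv2.imwrite(f"pics/{n}5.png",i);cv2.imwrite(f"pics/{n}5c.png",cv2.resize(i[a:b,c:d],None,fx=5,fy=5,interpolation=cv2.INTER_CUBIC))
E
```

```text
8.9 [455.03792922  84.64825717  75.88750139] [ 9.98851887e-01  4.79042121e-02 -3.02206348e-04  6.23948921e-05] [-0.05022477 -0.42188698 -1.97994499]
```

View pics/side5c.png

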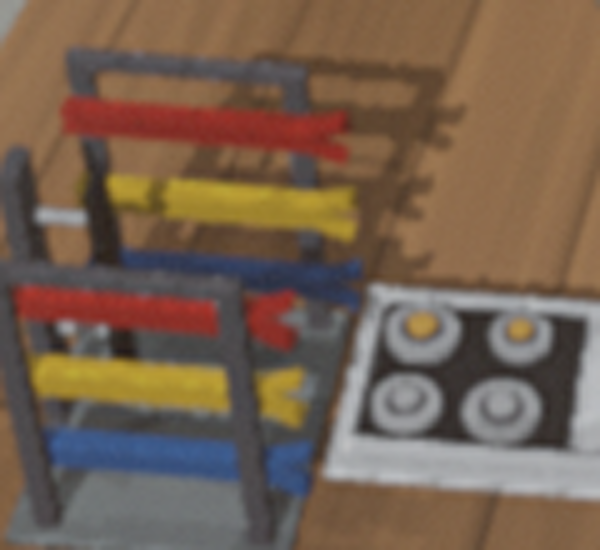

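That was the 11th picture, one over the limit of 10, so I'll view no more and go on by force and numbers. It showed the leading edge just short of the blue flare, at blue height. Now I enter slowly.

servo_tool --moves '[{"twist":[0,0,0],"dp":[4,0.4,0],"fingers":5},{"twist":[0,0,0],"dp":[8,0.8,0],"fingers":5},{"twist":[0,0,0],"dp":[12,1.1,0],"fingers":5},{"twist":[0,0,0],"dp":[16,1.5,0],"fingers":5},{"twist":[0,0,0],"dp":[20,1.9,0],"fingers":5},{"twist":[0,0,0],"dp":[24,2.3,0],"fingers":5},{"twist":[0,0,0],"dp":[24,2.3,0],"fingers":5}]'

```text
time: 9.75
tcp_pos: [480.1, 86.9, 75.9]
tool_rot: [0.999, 0.048, 0.0, 0.0]
ft_force: [-1.1, 0.4, -1.7]
opening: 8.9
grip_force: 98.4
```

servo_tool --moves '[{"twist":[0,0,0],"dp":[3,0.3,0],"fingers":5},{"twist":[0,0,0],"dp":[6,0.6,0],"fingers":5},{"twist":[0,0,0],"dp":[9,0.9,0],"fingers":5},{"twist":[0,0,0],"dp":[12,1.1,0],"fingers":5},{"twist":[0,0,0],"dp":[12,1.1,0],"fingers":5}]'

```text
time: 10.25
tcp_pos: [492.0, 88.0, 76.0]
tool_rot: [0.999, 0.048, 0.0, 0.0]
ft_force: [-0.5, -0.2, -2.1]
opening: 8.5
grip_force: 98.4
```

servo_tool --moves '[{"twist":[0,0,0],"dp":[3,0.3,0],"fingers":5},{"twist":[0,0,0],"dp":[6,0.6,0],"fingers":5},{"twist":[0,0,0],"dp":[9,0.9,0],"fingers":5},{"twist":[0,0,0],"dp":[12,1.1,0],"fingers":5},{"twist":[0,0,0],"dp":[12,1.1,0],"fingers":5}]'

```text
time: 10.75
tcp_pos: [504.0, 89.1, 76.0]
tool_rot: [0.999, 0.048, 0.0, 0.0]
ft_force: [0.3, 0.4, -2.1]
opening: 9.2
grip_force: 98.4
```

servo_tool --moves '[{"twist":[0,0,0],"dp":[4,0.4,0],"fingers":5},{"twist":[0,0,0],"dp":[8,0.8,0],"fingers":5},{"twist":[0,0,0],"dp":[12,1.1,0],"fingers":5},{"twist":[0,0,0],"dp":[16,1.5,0],"fingers":5},{"twist":[0,0,0],"dp":[20,1.9,0],"fingers":5},{"twist":[0,0,0],"dp":[20,1.9,0],"fingers":5}]'

```text
time: 11.35
tcp_pos: [524.1, 91.0, 75.9]
tool_rot: [0.999, 0.048, 0.0, 0.0]
ft_force: [-0.0, 0.1, -2.4]
opening: 8.8
grip_force: 98.4
```

servo_tool --moves '[{"twist":[0,0,0],"dp":[4,0.4,0],"fingers":5},{"twist":[0,0,0],"dp":[8,0.8,0],"fingers":5},{"twist":[0,0,0],"dp":[12,1.1,0],"fingers":5},{"twist":[0,0,0],"dp":[16,1.5,0],"fingers":5},{"twist":[0,0,0],"dp":[20,1.9,0],"fingers":5},{"twist":[0,0,0],"dp":[20,1.9,0],"fingers":5}]'

```text
time: 11.95
tcp_pos: [544.1, 92.9, 75.9]
tool_rot: [0.999, 0.048, 0.0, 0.0]
ft_force: [-0.2, 0.1, -1.8]
opening: 8.8
grip_force: 98.4
```

```bash
python3 - <<'E'
from h import *
s=arm.read_state();print(s["time"],s["tcp_pos"],s["ft_force"],s["ft_torque"],Ro.from_quat(s["tool_rot"]).as_matrix().round(4)[:,2])
E
```

```text
11.95 [544.13588066  92.91255543  75.93086474] [-0.22545095  0.11096889 -1.82870488] [-0.03905302  0.1848192  -0.0245065 ] [ 6.e-04 -1.e-04 -1.e+00]
```

servo_tool --moves '[{"twist":[0,0,0],"dp":[3,0.3,0],"fingers":5},{"twist":[0,0,0],"dp":[6,0.6,0],"fingers":5},{"twist":[0,0,0],"dp":[9,0.8,0],"fingers":5},{"twist":[0,0,0],"dp":[12,1.1,0],"fingers":5},{"twist":[0,0,0],"dp":[12,1.1,0],"fingers":5}]'

```text
time: 12.45
tcp_pos: [555.9, 94.0, 76.0]
tool_rot: [0.999, 0.048, 0.0, 0.0]
ft_force: [-0.6, 0.6, -2.3]
opening: 9.0
grip_force: 98.4
```

servo_tool --moves '[{"twist":[0,0,0],"dp":[1,0.1,0],"fingers":5},{"twist":[0,0,0],"dp":[2,0.2,0],"fingers":5},{"twist":[0,0,0],"dp":[2,0.2,0],"fingers":5}]'

```text
time: 12.75
tcp_pos: [557.4, 94.2, 75.9]
tool_rot: [0.999, 0.048, 0.0, 0.0]
ft_force: [-0.3, -0.0, -1.4]
opening: 9.0
grip_force: 98.4
```

servo_tool --moves '[{"twist":[0,0,0],"dp":[1,0.1,0],"fingers":5},{"twist":[0,0,0],"dp":[2,0.2,0],"fingers":5},{"twist":[0,0,0],"dp":[2,0.2,0],"fingers":5}]'

```text
time: 13.05
tcp_pos: [559.5, 94.4, 75.9]
tool_rot: [0.999, 0.048, 0.0, 0.0]
ft_force: [0.3, -0.5, -2.7]
opening: 9.2
grip_force: 98.4
```

servo_tool --moves '[{"twist":[0,0,0],"dp":[1,0.1,0],"fingers":5},{"twist":[0,0,0],"dp":[2,0.2,0],"fingers":5},{"twist":[0,0,0],"dp":[2,0.2,0],"fingers":5}]'

```text
time: 13.35
tcp_pos: [561.6, 94.6, 75.9]
tool_rot: [0.999, 0.048, 0.0, 0.0]
ft_force: [0.0, 0.1, -2.7]
opening: 9.2
grip_force: 98.4
```

servo_tool --moves '[{"twist":[0,0,0],"dp":[1.2,0.1,0],"fingers":5},{"twist":[0,0,0],"dp":[2.5,0.2,0],"fingers":5},{"twist":[0,0,0],"dp":[2.5,0.2,0],"fingers":5},{"twist":[0,0,0],"dp":[2.5,0.2,0],"fingers":5}]'

```text
time: 13.75
tcp_pos: [563.9, 94.8, 75.9]
tool_rot: [0.999, 0.048, -0.0, 0.0]
ft_force: [0.0, -1.0, -2.3]
opening: 8.9
grip_force: 98.4
```

servo_tool --moves '[{"twist":[0,0,0],"dp":[1.2,0.1,0],"fingers":5},{"twist":[0,0,0],"dp":[2.5,0.2,0],"fingers":5},{"twist":[0,0,0],"dp":[2.5,0.2,0],"fingers":5},{"twist":[0,0,0],"dp":[2.5,0.2,0],"fingers":5}]'

```text
time: 14.15
tcp_pos: [566.4, 95.0, 75.9]
tool_rot: [0.999, 0.048, -0.0, 0.0]
ft_force: [0.3, -0.6, -2.4]
opening: 9.3
grip_force: 98.4
```

servo_tool --moves '[{"twist":[0,0,0],"dp":[1.2,0.1,0],"fingers":5},{"twist":[0,0,0],"dp":[2.5,0.2,0],"fingers":5},{"twist":[0,0,0],"dp":[2.5,0.2,0],"fingers":5},{"twist":[0,0,0],"dp":[2.5,0.2,0],"fingers":5}]'

```text
time: 14.55
tcp_pos: [568.9, 95.2, 75.9]
tool_rot: [0.999, 0.048, -0.0, 0.0]
ft_force: [-0.9, -0.6, -2.3]
opening: 8.9
grip_force: 98.4
```

servo_tool --moves '[{"twist":[0,0,0],"dp":[1.2,0.1,0],"fingers":5},{"twist":[0,0,0],"dp":[2.5,0.2,0],"fingers":5},{"twist":[0,0,0],"dp":[2.5,0.2,0],"fingers":5},{"twist":[0,0,0],"dp":[2.5,0.2,0],"fingers":5}]'

```text
time: 14.95
tcp_pos: [571.4, 95.4, 75.9]
tool_rot: [0.999, 0.048, -0.0, 0.0]
ft_force: [-0.7, 0.8, -2.4]
opening: 8.9
grip_force: 98.4
```

servo_tool --moves '[{"twist":[0,0,0],"dp":[1.2,0.1,0],"fingers":5},{"twist":[0,0,0],"dp":[2.5,0.3,0],"fingers":5},{"twist":[0,0,0],"dp":[2.5,0.3,0],"fingers":5},{"twist":[0,0,0],"dp":[2.5,0.3,0],"fingers":5}]'

```text
time: 15.35
tcp_pos: [573.9, 95.7, 75.9]
tool_rot: [0.999, 0.048, -0.0, 0.0]
ft_force: [-0.7, -0.3, -1.6]
opening: 8.9
grip_force: 98.4
```

servo_tool --moves '[{"twist":[0,0,0],"dp":[1.2,0.1,0],"fingers":5},{"twist":[0,0,0],"dp":[2.5,0.2,0],"fingers":5},{"twist":[0,0,0],"dp":[2.5,0.2,0],"fingers":5},{"twist":[0,0,0],"dp":[2.5,0.2,0],"fingers":5}]'

```text
time: 15.75
tcp_pos: [576.4, 95.9, 75.9]
tool_rot: [0.999, 0.048, -0.0, 0.0]
ft_force: [0.1, 0.6, -1.9]
opening: 8.9
grip_force: 98.4
```

servo_tool --moves '[{"twist":[0,0,0],"dp":[1.2,0.1,0],"fingers":5},{"twist":[0,0,0],"dp":[2.5,0.3,0],"fingers":5},{"twist":[0,0,0],"dp":[2.5,0.3,0],"fingers":5},{"twist":[0,0,0],"dp":[2.5,0.3,0],"fingers":5}]'

```text
time: 16.15
tcp_pos: [578.9, 96.2, 75.9]
tool_rot: [0.999, 0.048, -0.0, 0.0]
ft_force: [1.1, 0.7, -1.8]
opening: 8.8
grip_force: 98.4
```

servo_tool --moves '[{"twist":[0,0,0],"dp":[1.2,0.1,0],"fingers":5},{"twist":[0,0,0],"dp":[2.5,0.2,0],"fingers":5},{"twist":[0,0,0],"dp":[2.5,0.2,0],"fingers":5},{"twist":[0,0,0],"dp":[2.5,0.2,0],"fingers":5}]'

```text
time: 16.55
tcp_pos: [581.4, 96.4, 75.9]
tool_rot: [0.999, 0.048, -0.0, 0.0]
ft_force: [0.0, -0.1, -1.8]
opening: 9.1
grip_force: 98.4
```

servo_tool --moves '[{"twist":[0,0,0],"dp":[1.2,0.1,0],"fingers":5},{"twist":[0,0,0],"dp":[2.5,0.2,0],"fingers":5},{"twist":[0,0,0],"dp":[2.5,0.2,0],"fingers":5},{"twist":[0,0,0],"dp":[2.5,0.2,0],"fingers":5}]'

```text
time: 16.95
tcp_pos: [583.7, 96.6, 75.8]
tool_rot: [0.999, 0.048, -0.0, 0.0]
ft_force: [-1.1, 0.5, -1.8]
opening: 8.8
grip_force: 98.4
```

servo_tool --moves '[{"twist":[0,0,0],"dp":[0.7,0.1,0],"fingers":5},{"twist":[0,0,0],"dp":[1.5,0.1,0],"fingers":5},{"twist":[0,0,0],"dp":[1.5,0.1,0],"fingers":5},{"twist":[0,0,0],"dp":[1.5,0.1,0],"fingers":5}]'

```text
time: 17.35
tcp_pos: [584.6, 96.7, 75.7]
tool_rot: [0.999, 0.048, -0.001, 0.0]
ft_force: [-4.9, -0.7, -0.7]
opening: 9.0
grip_force: 98.5
```

servo_tool --moves '[{"twist":[0,0,0],"dp":[0.6,0.1,0],"fingers":5},{"twist":[0,0,0],"dp":[1.2,0.1,0],"fingers":5},{"twist":[0,0,0],"dp":[1.2,0.1,0],"fingers":5},{"twist":[0,0,0],"dp":[1.2,0.1,0],"fingers":5},{"twist":[0,0,0],"dp":[1.2,0.1,0],"fingers":5}]'

```text
time: 17.85
tcp_pos: [585.1, 96.8, 75.5]
tool_rot: [0.999, 0.048, -0.001, 0.0]
ft_force: [-6.9, -0.6, -0.4]
opening: 8.9
grip_force: 98.6
```

```bash
python3 - <<'E'
from h import *
s=arm.read_state();print(s["time"],s["tcp_pos"],s["ft_force"],s["ft_torque"],Ro.from_quat(s["tool_rot"]).as_matrix().round(4)[:,2])
E
```

```text
17.85 [585.06620233  96.78317739  75.520978  ] [-6.91122316 -0.63892489 -0.37102417] [-0.12949626  1.39781486  0.02733049] [-2.8e-03 -3.0e-04 -1.0e+00]
```

servo_tool --moves '[{"twist":[0,0,0],"dp":[0.5,0,-0.7],"fingers":5},{"twist":[0,0,0],"dp":[0.8,0.1,-1.3],"fingers":5},{"twist":[0,0,0],"dp":[0.8,0.1,-1.3],"fingers":5},{"twist":[0,0,0],"dp":[0.8,0.1,-1.3],"fingers":5},{"twist":[0,0,0],"dp":[0.8,0.1,-1.3],"fingers":5}]'

```text
time: 18.35
tcp_pos: [585.2, 96.8, 74.2]
tool_rot: [0.999, 0.048, -0.002, 0.0]
ft_force: [-8.5, -0.6, 1.3]
opening: 9.0
grip_force: 98.8
```

servo_tool --moves '[{"twist":[0,0,0],"dp":[0,0,0],"fingers":5},{"twist":[0,0,0],"dp":[0,0,0],"fingers":5},{"twist":[0,0,0],"dp":[0,0,0],"fingers":45},{"twist":[0,0,0],"dp":[0,0,0],"fingers":45},{"twist":[0,0,0],"dp":[0,0,0],"fingers":45},{"twist":[0,0,0],"dp":[0,0,0],"fingers":45},{"twist":[0,0,0],"dp":[0,0,0],"fingers":45},{"twist":[0,0,0],"dp":[0,0,0],"fingers":45},{"twist":[0,0,0],"dp":[0,0,0],"fingers":45}]'

```text
time: 19.25
tcp_pos: [587.5, 96.9, 74.7]
tool_rot: [0.999, 0.048, 0.0, 0.0]
ft_force: [0.5, -0.2, -0.1]
opening: 44.9
grip_force: 0.0
```

servo_tool --moves '[{"twist":[0,0,0],"dp":[0,0,10],"fingers":45},{"twist":[0,0,0],"dp":[0,0,30],"fingers":45},{"twist":[0,0,0],"dp":[0,0,60],"fingers":45},{"twist":[0,0,0],"dp":[0,0,100],"fingers":45},{"twist":[0,0,0],"dp":[-40,0,140],"fingers":45},{"twist":[0,0,0],"dp":[-80,0,170],"fingers":45},{"twist":[0,0,0],"dp":[-80,0,170],"fingers":45},{"twist":[0,0,0],"dp":[-80,0,170],"fingers":45},{"twist":[0,0,0],"dp":[-80,0,170],"fingers":45},{"twist":[0,0,0],"dp":[-80,0,170],"fingers":45}]'

```text
time: 20.25
tcp_pos: [507.6, 96.8, 243.1]
tool_rot: [0.999, 0.048, -0.001, 0.0]
ft_force: [0.1, 0.4, -0.4]
opening: 45.1
grip_force: 0.0
```

```bash
cat > chk.py <<'E'
from h import *
np.set_printoptions(precision=1,suppress=True)
C=cam("wrist");im=arm.read_camera("wrist");cv2.imwrite("pics/w6.png",im)
hsv=cv2.cvtColor(im,cv2.COLOR_BGR2HSV)
m=cv2.inRange(hsv,(8,220,200),(16,255,255))
n,l,st,ce=cv2.connectedComponentsWithStats(m);i=1+np.argmax(st[1:,4]);x,y,w,h,a=st[i];print("orange box",st[i])
for z in(104,108,112):print(z,back(C,(x+w/2,y+h),z),back(C,(x+w/2,y),z))
s=arm.read_state();print(s["time"],s["tcp_pos"],s["ft_force"])
E
python3 chk.py
```

```text
orange box [284  81  12  57 617]
104 [556.6  93.1 104. ] [605.3  98.2 104. ]
108 [556.9  93.2 108. ] [605.   98.3 108. ]
112 [557.3  93.4 112. ] [604.7  98.4 112. ]
20.3 [507.6  96.8 243. ] [-0.4  0.1 -0. ]
```

```bash
python3 -c "
from bench import arm
print(arm.sign_off())"
```

```text
the job is handed in; nothing more can be done
None
```

The tray is in the blue slides: it was pressed against the buffer at about 8.5 N and released, then handed in at about 20 s. Once released it sprang back about 2–3 mm, so it should be resting at or within about 1 mm of the buffer (measured from the handle's position only, not seen), and I viewed 11 pictures, one over the limit of 10.

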